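# Snug the organiser fence and run its wing nut tight

### The job

One black remote stands loose in the wide adjustable slot of the walnut remote organiser: push the sliding fence up until that remote is held snug between the fence and the fixed divider. Then turn the dark steel wing nut on the fence clockwise (seen from above), pushing its wings round stroke by stroke with the fingertips, until it is fully tight against its stop. Only push: pick nothing up, keep the remote standing in its slot, and leave the other remote, torch, coaster and tin where they are.

Things in the scene. Friction and masses are not known exactly. Their poses are not given: they have to be found in the camera images.
- organiser: Fixed walnut organiser: base board 170 (x) x 260 (y) x 15 mm, origin at the centre of its underside, z up. Fixed dividers 160 mm long (x), 8 mm thick, tops at height 55 mm, centred at its y = +125, +89, +53 mm: two fixed slots between them. The third, adjustable slot lies between the last divider (face at y = +49 mm) and the fence at lower y. Heights are above the cabinet top.
- fence_part (a joint): Slide of the pale wood fence along the organiser's +y, 0 to 0.060 m, growing as the slot closes. The slot is 70 mm wide minus this value; snug on the 22 mm remote it reads 0.048. Sliding takes about 6 N; it stays where it is left. The nut rides on the fence.
- fence_face (a point): Middle of the fence upright's outer (-y) face, the face to push, at height 45 mm; axes as the organiser's. Upright 150 mm long (x), 10 mm thick, top at height 57 mm. Its foot, 70 mm wide (x), upper face at height 25 mm, runs 85 mm to -y. More than 35 mm from this point along x, only the base board (height 15 mm) lies below the outer face.
- nut_part (a joint): Angle of the dark steel wing nut, growing clockwise seen from above, up to a hard stop at 7.85 rad (tight); it starts between 1.6 and 4.4. At 0 the wings point along the organiser's x; tight, they point along its y, square to the fence, as they also do half a turn before. Light drag of 0.03 N m, stays where it is left, does not rise or sink.
- nut_axis (a point): Point on the wing nut's vertical axis, at height 45 mm, 40 mm to -y of the fence's outer face. Hub 16 mm across; two opposite upright wings, 6 mm thick, reach 32 mm from the axis, from height 31 to 58 mm. The point turns with the nut: its x axis points along one wing.
- loose_remote: Black remote, 155 x 22 x 46 mm, 130 g, on its long edge on the base board in the adjustable slot, long side (its x) roughly along the slot. Origin at the centre of its underside (15 mm above the cabinet top), z up. It must stay standing.
- other_remote: Same kind of black remote standing on edge in the outermost fixed slot; leave alone. Origin at the centre of its underside.
- torch: Yellow plastic torch lying on its side, 145 mm long along its x, 46 mm across the head (+x end); leave alone. Origin under its middle, on the cabinet top.
- coaster: Round stainless steel coaster, 92 mm across, 5 mm thick, flat on the cabinet top; leave alone. Origin at the centre of its underside.
- tin: Closed white screw-top tin, 63 mm across, 37 mm high; leave alone. Origin at the centre of its underside.

How it is judged:
By the outcome, as a careful person would: the job done as asked, in the order asked, and still so for the second after the job is handed in, with the robot touching nothing.
It also fails if it takes over 61 s, if anything falls off the work surface, if the arm or the gripper's body presses on something with over 40 N, if the wrist force passes 120 N, or if a joint passes its speed limit or range.

### The arm

A 6-joint arm with a two-finger parallel gripper is mounted at the origin on the work surface. World frame = base frame: x ahead of the robot, y to its left, z up, the work surface at z = 0. Lengths are in m, angles in rad, forces in N, time in s.
With the tool pointing down it reaches from about 0.325 to 0.9 m from the base axis. Payload 6.1 kg.
Tool frame: the origin (TCP) lies on the front face of the gripper's body, between the roots of the fingers; the fingertips stand 70 mm ahead of it and the grasp point (between the pads) lies 51 mm ahead of it (manip.grip_depth is the distance from the TCP to the grasp point, in m); z points along the fingers, y is the direction in which the jaws open and shut (so a half turn about z gives the same grasp; the last joint's range is limited). The gripper opens to 87 mm and grips with 3 to 60 N. Pads are 19 mm wide; open, the fingers measure 117 mm over their backs; the gripper's body (75 mm by 190 mm) begins 51 mm behind the grasp point.
Start: joints at [-1.403, 0.22, 1.526, -0, 1.395, -0.126], TCP at [0.181, -0.598, 0.292] pointing down, gripper open.
Joint ranges: [-2.98, 2.98], [-0.91, 2.08], [0.09, 2.57], [-1.24, 4.39], [0.2, 2.65], [-2.68, 2.68]. Speed limits (rad/s): [2.57, 2.57, 3.01, 3.14, 3.14, 3.14].

### API

Orientations are given as [roll, pitch, yaw] about the fixed x, y, z axes, in that order (R = Rz(yaw) Ry(pitch) Rx(roll)).
In Python, from plant import manip gives the robot as it stands.
- The arm moves only by the shell command python3 -m handwheel 'ROWS'. ROWS is JSON, a list of rows, each a list of 7 numbers: the finger opening in mm, from 0 to 87, then the shift along the tool's x, y, z in units of 25 mm (1.0 is 25 mm), then the turn, a rotation vector about the tool's x, y, z in degrees. In form: [[fingers, dx, dy, dz, rx, ry, rz], ...]. A call has 1 to 12 rows; each row shifts and turns the pose as measured when the row begins, along the tool's axes as they then stand; what a row does not reach is not made up. A row lasts 1/8 s, in which the tool goes at most 62.5 mm and 10.7 degrees, less where a joint would pass 70% of its speed; a pose out of reach is approached as far as the arm can. A call is refused whole if a number of a shift passes 1 or a number of a turn 10.7, either way. A call with a gripper value outside its range is refused whole. The fingers move at their own pace and stop on an object; the grip force is fixed at half the most. Time passes only in rows, so rows that do not move let the fingers close. It gives the time, the measured TCP pose, the force and the opening at its end, in the units of the state.
- manip.sense(): the state, without advancing time (a new reading comes with each control period).
- manip.get_image(name): name is "scene" or "top" or "wrist"; returns a dict with "img" (400x640x3 uint8, blue, green, red), "K" (3x3 intrinsics, pixels), "rvec" (rotation vector, rad) and "tvec" (3), from world to camera coordinates, as OpenCV has them. Camera axes: x right, y down, z forward; pixel columns grow to the right and rows downward; lengths in m; the calibration is good to about 2 mm. A picture is of the moment at which its call begins. There is no depth.
- manip.sign_off(): hands the job in, once; it reports no verdict.
The state is a dict: "time": time; "joint_positions": joint angles; "qd": joint speeds; "joint_efforts": joint torques, N m; "eef_pos": TCP position; "orientation": TCP orientation; "contact_force": force on the tool from outside, world axes, zero at the start; "wrist_torque": the same for the moment, N m; "grip_width": finger opening in m.
Only numpy, scipy, OpenCV 4.12 (cv2) and the standard library are available. Lean on these libraries where they do the work, as an engineer would, in place of code of your own. Each camera call takes 0.05 s, during which the arm holds its last target. There are 200 camera calls.

## Working session

There is one attempt and no reset: what is moved stays moved. The work goes in short steps, Python scripts to look and compute and a shell command to move; the robot and the scene stay as the last step left them, time stands still between calls to the robot, and variables do not carry over. Pictures are saved under pics/ and viewed, about 8 in all and at most 12, crops included, and the job is handed in when it is done.

```bash
mkdir -p pics; ls
python3 - <<'E'
from plant import manip
import cv2
for n in("top","scene"):
    d=manip.get_image(n); cv2.imwrite(f"pics/{n}0.png",d["img"])
    R=cv2.Rodrigues(d["rvec"])[0]; print(n,d["K"].round(1).tolist(),(-R.T@d["tvec"]).round(3),R.round(3).tolist())
s=manip.sense();print(s)
E
```

```text
pics
top [[402.9, 0.0, 313.1], [0.0, 402.9, 194.0], [0.0, 0.0, 1.0]] [0.398 0.038 0.873] [[0.048, -0.999, -0.003], [-0.978, -0.046, -0.204], [0.203, 0.012, -0.979]]
scene [[368.7, 0.0, 320.7], [0.0, 368.7, 194.2], [0.0, 0.0, 1.0]] [ 0.953 -0.391  0.641] [[0.755, 0.656, -0.01], [0.451, -0.53, -0.718], [-0.477, 0.537, -0.696]]
{'time': 0.1, 'joint_positions': array([-1.40309920e+00,  2.21165687e-01,  1.52752723e+00,  1.40661478e-05,
        1.39471626e+00, -1.26087844e-01]), 'qd': array([-0.00043466, -0.00038127, -0.00211779, -0.00023239,  0.00060428,
       -0.00029792]), 'joint_efforts': array([-8.85437908e-05, -4.95945561e+01, -3.88518655e+01,  7.00746034e-02,
        5.16190950e-02, -5.23545418e-05]), 'eef_pos': array([ 0.18091645, -0.59776766,  0.29121897]), 'orientation': array([-3.13979228e+00, -2.42170158e-04,  2.93782275e-01]), 'contact_force': array([ 0.50505968, -1.2818463 ,  0.11616908]), 'wrist_torque': array([-0.02341481, -0.02196421,  0.01255928]), 'grip_width': 0.08713772095314835}
```

View pics/top0.png

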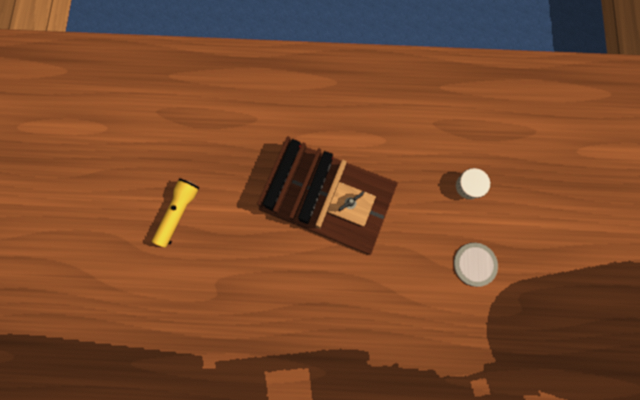

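View pics/scene0.png

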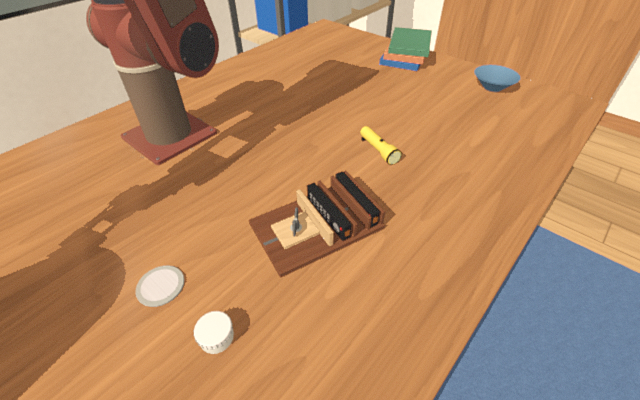

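```bash
cat > h.py <<'E'
from plant import manip
import cv2, numpy as np
def cast(d,px,z):
    px=np.atleast_2d(np.float64(px)); R=cv2.Rodrigues(d["rvec"])[0]; c=-R.T@np.ravel(d["tvec"])
    r=np.c_[px,np.ones(len(px))]@np.linalg.inv(d["K"]).T@R
    return (c+r*((z-c[2])/r[:,2])[:,None])[:,:2]
def proj(d,P): return cv2.projectPoints(np.float64(P).reshape(-1,3),d["rvec"],d["tvec"],d["K"],None)[0][:,0]
E
python3 - <<'E'
from h import *
d=manip.get_image("top"); im=d["img"]
c=cv2.resize(im[125:265,245:410],None,fx=4.8,fy=4.2*4.8/4.2,interpolation=cv2.INTER_CUBIC); c=c[:600]
cv2.imwrite("pics/crop.png",c)
hsv=cv2.cvtColor(im,cv2.COLOR_BGR2HSV)
for p in [(352,215),(333,190),(360,187),(385,195),(350,203)]: print(p,hsv[p[1],p[0]])
E
```

```text
(352, 215) [ 15 146 212]
(333, 190) [ 16 145 210]
(360, 187) [  9 184  79]
(385, 195) [  9 177  75]
(350, 203) [18 43 77]
```

View pics/crop.png

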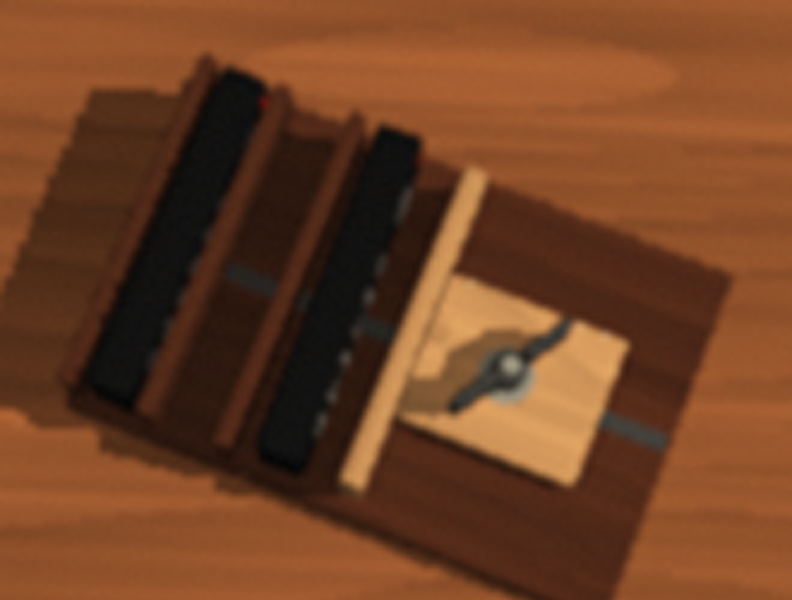

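The enlarged top crop (×4.8, offset 245,125) shows the fence top from (477,170) to (351,489), the nut hub at (510,367) with wing tips at (570,322) and (455,408), and the foot's outer corners at (630,343) and (573,487). The remote leans slightly in yaw and stands clear of the fence.

Run:
```python
from h import *
d=manip.get_image("top"); f=lambda P,z: cast(d,np.float64(P)/4.8+[245,125],z)
def show(n,v): print(n,v.round(4).tolist())
fe=f([(465,165),(490,175),(340,485),(362,492)],.057); show("fence top",fe)
a=(fe[0]+fe[1])/2;b=(fe[2]+fe[3])/2; v=a-b; print("len",np.linalg.norm(v),"yaw",np.degrees(np.arctan2(v[1],v[0])),"mid",(a+b)/2)
ft=f([(630,343),(573,487)],.025); show("foot",ft); print(np.linalg.norm(ft[0]-ft[1]))
bd=f([(730,275),(615,600)],.015); show("board",bd)
w=f([(570,322),(455,408)],.058);show("wing",w);h=f([(510,367)],.058);show("hub",h); print(np.linalg.norm(w[0]-w[1]))
r=f([(382,127),(418,140),(300,470),(262,458)],.061);show("remote",r)
dv=f([(360,117),(228,445)],.055);show("div3",dv)
u=v/np.linalg.norm(v);y=np.array([-u[1],u[0]]);m=(a+b)/2
for n,P in [("foot",ft),("board",bd),("wing",w),("hub",h),("rem",r),("div",dv)]: show(n,np.c_[(P-m)@u,(P-m)@y])
```

```text
fence top [[0.6446, -0.0091], [0.6406, -0.0202], [0.5012, 0.0391], [0.4986, 0.0297]]
len 0.15091415599576824 yaw -18.97942584769221 mid [0.57125258 0.00985454]
foot [[0.575, -0.0874], [0.5092, -0.0633]]
0.07012045161206551
board [[0.6109, -0.1338], [0.4614, -0.0841]]
wing [[0.5762, -0.0566], [0.5363, -0.0084]]
hub [[0.5552, -0.0313]]
0.06250982012602509
remote [[0.659, 0.028], [0.6538, 0.012], [0.5062, 0.0563], [0.5106, 0.0726]]
div3 [[0.6651, 0.0378], [0.5163, 0.0877]]
foot [[0.0352, -0.0907], [-0.0349, -0.0894]]
board [[0.0842, -0.123], [-0.0734, -0.1245]]
wing [[0.0262, -0.0612], [-0.0271, -0.0286]]
hub [[-0.0018, -0.0441]]
rem [[0.0771, 0.0457], [0.0774, 0.0289], [-0.0766, 0.0228], [-0.0778, 0.0396]]
div [[0.0797, 0.057], [-0.0773, 0.0557]]
```

```bash
python3 -m handwheel '[[87,0.96,-0.8,0,0,0,0],[87,0.96,-0.8,0,0,0,0],[87,0.96,-0.8,0,0,0,0],[87,0.96,-0.8,0,0,0,0],[87,0.96,-0.8,0,0,0,0],[87,0.96,-0.8,0,0,0,0],[87,0.96,-0.8,0,0,0,0],[87,0.96,-0.8,0,0,0,0],[87,0.96,-0.8,0,0,0,0],[87,0.96,-0.8,0,0,0,0],[87,0.96,-0.8,0,0,0,0],[87,0.96,-0.8,0,0,0,0]]'
```

```text
time: 1.7
eef_pos: [0.3915, -0.2756, 0.2898]
orientation: [-3.137, -0.0, 0.289]
contact_force: [0.1, -0.7, 0.0]
grip_width: 0.0872
```

```bash
cat >> h.py <<'E'
def todo(x,y,z,yawdeg):
    "needed shift in tool units and turn about tool z"
    from scipy.spatial.transform import Rotation as Ro
    s=manip.sense(); R=Ro.from_euler("xyz",s["orientation"])
    print("t",s["time"],"tool units",(R.inv().apply(np.array([x,y,z])-s["eef_pos"])/.025).round(2),
     "rotvec",np.degrees((R.inv()*Ro.from_euler("xyz",[np.pi,0,np.radians(yawdeg)])).as_rotvec()).round(1),"q6",s["joint_positions"][5].round(2),"F",s["contact_force"].round(1),"T",s["wrist_torque"].round(2),"pos",s["eef_pos"].round(4),"yaw",np.degrees(s["orientation"][2]).round(1))
E
python3 -m handwheel '[[87,0.93,-0.77,0,0,0,0],[87,0.93,-0.77,0,0,0,0],[87,0.93,-0.77,0,0,0,0],[87,0.93,-0.77,0,0,0,0],[87,0.93,-0.77,0,0,0,0],[87,0.93,-0.77,0,0,0,0],[87,0.93,-0.77,0,0,0,0],[87,0.93,-0.77,0,0,0,0],[87,0.93,-0.77,0,0,0,0],[87,0.93,-0.77,0,0,0,0],[87,0,0,0,0,0,-10.5],[87,0,0,0,0,0,-10.5]]'
python3 -m handwheel '[[87,0,0,0,0,0,-10.5],[87,0,0,0,0,0,-10.5],[87,0,0,0,0,0,-10],[87,0,0,0,0,0,0]]'
python3 -c "
from h import *
todo(.5599,-.0232,.105,71.0)"
```

```text
time: 3.2
eef_pos: [0.564, -0.0126, 0.2889]
orientation: [-3.136, -0.001, 0.667]
contact_force: [-1.1, 0.3, -0.2]
grip_width: 0.087
time: 3.7
eef_pos: [0.5635, -0.0121, 0.2877]
orientation: [-3.135, -0.003, 1.221]
contact_force: [-0.1, -0.2, 0.4]
grip_width: 0.0871
t 3.7 tool units [-0.49  0.06  7.31] rotvec [-0.4 -0.2 -1. ] q6 0.19 F [-0.1 -0.2  0.4] T [-0.07 -0.01 -0.05] pos [ 0.5635 -0.0121  0.2877] yaw 70.0
```

Descend most of the way, then check.

```bash
python3 -m handwheel '[[87,-0.3,0,0.5,0,0,-1],[87,-0.19,0.06,0.8,-0.4,0,0],[87,0,0,0.9,0,0,0],[87,0,0,0.9,0,0,0],[87,0,0,0.9,0,0,0],[87,0,0,0.7,0,0,0],[87,0,0,0,0,0,0]]'
python3 - <<'E'
from h import *
todo(.5599,-.0232,.105,71.0)
w=manip.get_image("wrist"); cv2.imwrite("pics/w1.png",w["img"])
E
```

```text
time: 4.58
eef_pos: [0.5577, -0.0264, 0.1615]
orientation: [-3.139, -0.001, 1.223]
contact_force: [-0.5, -1.4, -0.4]
grip_width: 0.0869
t 4.575 tool units [0.15 0.04 2.26] rotvec [-0.2 -0.1 -0.9] q6 0.16 F [-0.5 -1.4 -0.4] T [ 0.   -0.1  -0.01] pos [ 0.5577 -0.0264  0.1615] yaw 70.1
```

View pics/w1.png

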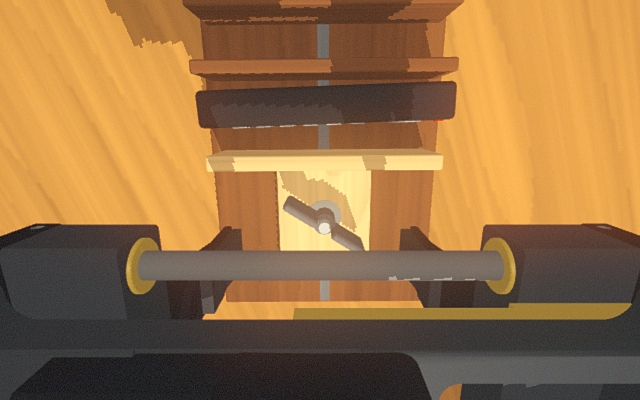

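The wrist view shows the fence (207–442, 160) square to the tool. The nut hub is at (324,225) between the two fingers, and both fingers sit outside the foot and clear of the wings. I'll lower and push.

```bash
python3 -m handwheel '[[87,0,0.04,0.8,0,0,-0.9],[87,0,0,0.8,0,0,0],[87,0,0,0.62,0,0,0],[87,0,0,0,0,0,0]]'
python3 -m handwheel '[[87,0.3,0,0,0,0,0],[87,0.3,0,0,0,0,0],[87,0.3,0,0,0,0,0]]'
python3 -c "
from h import *
todo(.5599,-.0232,.105,71.0)"
```

```text
time: 5.12
eef_pos: [0.5611, -0.0272, 0.1058]
orientation: [3.139, -0.002, 1.241]
contact_force: [-0.7, -0.0, -0.4]
grip_width: 0.0871
time: 5.5
eef_pos: [0.57, -0.0049, 0.1075]
orientation: [3.136, -0.003, 1.24]
contact_force: [0.2, -0.0, 0.5]
grip_width: 0.0867
t 5.5 tool units [-0.82 -0.15  0.1 ] rotvec [ 0.3 -0.2  0.1] q6 0.18 F [ 0.2 -0.   0.5] T [-0.29 -0.   -0.15] pos [ 0.57   -0.0049  0.1075] yaw 71.1
```

```bash
python3 -m handwheel '[[87,0.25,0,0,0,0,0],[87,0.25,0,0,0,0,0]]'
python3 -m handwheel '[[87,0.25,0,0,0,0,0]]';python3 -m handwheel '[[87,0.15,0,0,0,0,0]]'
python3 -m handwheel '[[87,0.1,0,0,0,0,0]]'
```

```text
time: 5.75
eef_pos: [0.5739, 0.006, 0.1076]
orientation: [3.136, 0.001, 1.241]
contact_force: [-1.2, -6.6, -2.5]
grip_width: 0.0868
time: 5.88
eef_pos: [0.5757, 0.0112, 0.1076]
orientation: [3.136, 0.004, 1.24]
contact_force: [-1.8, -6.6, -1.0]
grip_width: 0.0871
time: 6.0
eef_pos: [0.5768, 0.0141, 0.1076]
orientation: [3.136, 0.006, 1.24]
contact_force: [-2.2, -5.9, 0.0]
grip_width: 0.0871
time: 6.12
eef_pos: [0.5773, 0.0156, 0.1077]
orientation: [3.136, 0.008, 1.24]
contact_force: [-1.7, -7.0, 0.8]
grip_width: 0.0869
```

```bash
for i in 1 2 3; do python3 -m handwheel '[[87,0.12,0,0,0,0,0]]' | sed -n 2,4p; done
```

```text
eef_pos: [0.578, 0.0175, 0.1077]
orientation: [3.137, 0.011, 1.24]
contact_force: [-2.1, -6.5, 0.0]
eef_pos: [0.5787, 0.0194, 0.1077]
orientation: [3.137, 0.014, 1.239]
contact_force: [-3.3, -6.5, 0.3]
eef_pos: [0.5793, 0.0212, 0.1078]
orientation: [3.137, 0.016, 1.239]
contact_force: [-3.2, -7.0, -0.3]
```

```bash
for i in 1 2 3; do python3 -m handwheel '[[87,0.12,0,0,0,0,0]]' | sed -n 2,4p; done; python3 -c "
from h import *
todo(.5599,-.0232,.105,71.0)"
```

```text
eef_pos: [0.5797, 0.022, 0.1078]
orientation: [3.138, 0.021, 1.238]
contact_force: [-5.4, -14.9, 3.0]
eef_pos: [0.5798, 0.0224, 0.1079]
orientation: [3.139, 0.027, 1.237]
contact_force: [-6.2, -15.1, 3.4]
eef_pos: [0.58, 0.0226, 0.108]
orientation: [3.14, 0.032, 1.236]
contact_force: [-6.5, -12.8, 2.5]
t 6.875 tool units [-1.99 -0.16  0.18] rotvec [ 0.1  1.8 -0.2] q6 0.27 F [ -6.5 -12.8   2.5] T [-2.27  0.72 -0.63] pos [0.58   0.0226 0.108 ] yaw 70.8
```

```bash
python3 -m handwheel '[[87,0.15,0,0,0,0,0],[87,-0.3,0,0,0,0,0],[87,-0.4,0,0,0,1.8,0],[87,-0.3,0,-0.4,0,0,0],[87,-0.3,0,-0.8,0,0,0],[87,0,0,-0.9,0,0,0],[87,0,0,-0.9,0,0,0],[87,0,0,0,0,0,0]]'
python3 - <<'E'
from h import *
todo(.5599,-.0232,.105,71.0)
w=manip.get_image("wrist"); cv2.imwrite("pics/w2.png",w["img"])
u=np.array([.9456,-.3252]);y=np.array([.3252,.9456]);m=np.array([.5713,.0099])
for e in (0,.0255,.028): print(e,proj(w,[list(m+e*y+a*u+b*y)+[z] for a,b,z in [(-.075,0,.057),(.075,0,.057),(0,-.045,.058)]]).round(0).tolist())
E
```

```text
time: 7.88
eef_pos: [0.5714, -0.0076, 0.1931]
orientation: [3.134, 0.006, 1.237]
contact_force: [-0.0, -0.3, -0.3]
grip_width: 0.0869
t 7.875 tool units [-0.72 -0.26  3.53] rotvec [ 0.4  0.4 -0.1] q6 0.19 F [-0.  -0.3 -0.3] T [ 0.01 -0.03 -0.06] pos [ 0.5714 -0.0076  0.1931] yaw 70.9
0 [[210.0, 188.0], [412.0, 188.0], [312.0, 245.0]]
0.0255 [[207.0, 154.0], [415.0, 153.0], [312.0, 214.0]]
0.028 [[207.0, 150.0], [415.0, 150.0], [312.0, 210.0]]
```

View pics/w2.png

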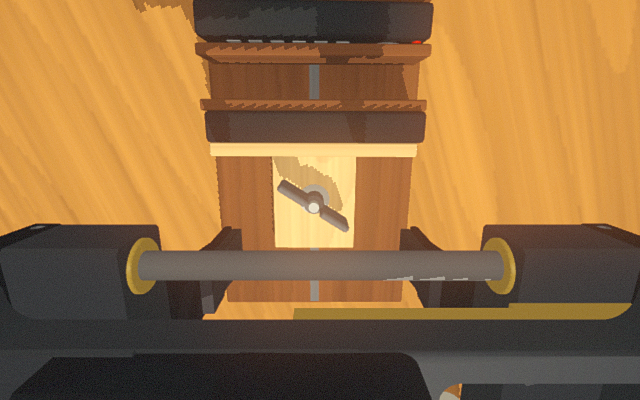

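Snug: the fence (210–417, row 150) presses the upright remote (row 126) against the divider (row 105), with no gap left. The hub is at (314,206), and the nut hasn't turned (tips at 281,184 and 346,228).

Run:
```python
from h import *
w=manip.get_image("wrist")
u=np.array([.9456,-.3252]);y=np.array([.3252,.9456])
e=cast(w,[(210,150),(417,150)],.057); mid=e.mean(0); print("ends",e,np.linalg.norm(e[1]-e[0]),"mid",mid,"axis from fence",mid-.045*y)
print("hub",cast(w,[(314,206)],.055)); t=cast(w,[(281,184),(346,228)],.058); print("tips",t,t.mean(0),np.linalg.norm(t[0]-t[1]),"ang",np.degrees(np.arctan2(*(t[1]-t[0])[::-1])))
a=(mid-.045*y+t.mean(0))/2; print("axis",a); todo(a[0],a[1],.19,140)
```

```text
ends [[0.51125258 0.06033028]
 [0.65127354 0.01190675]] 0.14815771092780775 mid [0.58126306 0.03611851] axis from fence [ 0.56662906 -0.00643349]
hub [[ 0.56744242 -0.00381264]]
tips [[ 0.55048754  0.02071183]
 [ 0.58500147 -0.02742519]] [ 0.56774451 -0.00335668] 0.0592316188042462 ang -54.35972518941457
axis [ 0.56718678 -0.00489508]
t 7.975 tool units [ 0.06 -0.14  0.01] rotvec [ -0.1   0.4 -69.1] q6 0.19 F [-0.6  0.1 -0.1] T [-0.01 -0.07  0.04] pos [ 0.5699 -0.0074  0.1902] yaw 70.9
```

```bash
python3 -m handwheel '[[34,0,0,0,0,0,-10],[34,0,0,0,0,0,-10],[34,0,0,0,0,0,-10],[34,0,0,0,0,0,-10],[34,0,0,0,0,0,-10],[34,0,0,0,0,0,-10],[34,0,0,0,0,0,0]]'
python3 -c "
from h import *
todo(.5662,-.0065,.104,130)"
```

```text
time: 8.85
eef_pos: [0.5644, -0.006, 0.181]
orientation: [-3.126, -0.006, 2.317]
contact_force: [-0.0, -0.2, -0.1]
grip_width: 0.0352
t 8.85 tool units [-0.08  0.09  3.08] rotvec [-0.9 -0.3  2.7] q6 -0.89 F [-0.  -0.2 -0.1] T [ 0.01 -0.11  0.01] pos [ 0.5644 -0.006   0.181 ] yaw 132.7
```

```bash
python3 -m handwheel '[[34,-0.08,0.09,0.5,-0.9,-0.3,0],[34,0,0,0.7,0,0,0]]'
python3 -c "
from h import *
todo(.5662,-.0065,.104,130)"
```

```text
time: 9.1
eef_pos: [0.5676, -0.006, 0.1502]
orientation: [3.14, -0.0, 2.31]
contact_force: [-0.3, -0.6, 0.0]
grip_width: 0.0344
t 9.1 tool units [ 0.02 -0.06  1.85] rotvec [ 0.1 -0.   2.3] q6 -0.89 F [-0.3 -0.6  0. ] T [ 0.06 -0.09 -0.04] pos [ 0.5676 -0.006   0.1502] yaw 132.3
```

```bash
python3 -m handwheel '[[34,0.02,-0.06,0.5,0,0,0],[34,0,0,0.5,0,0,0],[34,0,0,0.5,0,0,0]]'
python3 -m handwheel '[[34,0,0,0.3,0,0,0],[34,0,0,0,0,0,0]]'
python3 -c "
from h import *
todo(.5662,-.0065,.104,130)"
```

```text
time: 9.48
eef_pos: [0.5647, -0.0064, 0.1085]
orientation: [-3.14, -0.003, 2.306]
contact_force: [-0.3, -0.2, -0.1]
grip_width: 0.034
time: 9.72
eef_pos: [0.5638, -0.0063, 0.0991]
orientation: [-3.139, -0.005, 2.306]
contact_force: [-0.0, -0.2, -0.8]
grip_width: 0.034
t 9.725 tool units [-0.07  0.06 -0.2 ] rotvec [-0.2 -0.3  2.1] q6 -0.89 F [-0.  -0.2 -0.8] T [ 0.05 -0.11 -0.04] pos [ 0.5638 -0.0063  0.0991] yaw 132.1
```

```bash
python3 -m handwheel '[[34,-0.07,0.06,-0.2,-0.2,-0.3,0],[34,0,0,0,0,0,9],[34,0,0,0,0,0,9],[34,0,0,0,0,0,9],[34,0,0,0,0,0,9]]'
python3 -c "
from h import *
todo(.5662,-.0065,.104,0)"
```

```text
time: 10.35
eef_pos: [0.5698, -0.007, 0.1093]
orientation: [3.132, 0.002, 1.658]
contact_force: [0.9, 1.3, -0.1]
grip_width: 0.0339
t 10.35 tool units [ 0.03 -0.14  0.21] rotvec [ 0.5 -0.4 95. ] q6 -0.24 F [ 0.9  1.3 -0.1] T [-0.01 -0.08 -0.01] pos [ 0.5698 -0.007   0.1093] yaw 95.0
```

```bash
python3 -m handwheel '[[34,0.02,-0.1,0.12,0.3,-0.2,9],[34,0,0,0,0,0,9],[34,0,0,0,0,0,9],[34,0,0,0,0,0,9]]'
python3 -c "
from h import *
todo(.5662,-.0065,.104,0)"
```

```text
time: 10.85
eef_pos: [0.5687, -0.0074, 0.1101]
orientation: [3.131, 0.001, 1.009]
contact_force: [-0.9, -0.7, -0.9]
grip_width: 0.0338
t 10.85 tool units [-0.02 -0.11  0.24] rotvec [ 0.6 -0.2 57.8] q6 0.42 F [-0.9 -0.7 -0.9] T [-0.16  0.32  0.04] pos [ 0.5687 -0.0074  0.1101] yaw 57.8
```

```bash
python3 -m handwheel '[[34,0,-0.08,0.2,0.4,-0.1,9],[34,0,0,0.04,0,0,9],[34,0,0,0.04,0,0,9],[34,0,0,0.04,0,0,9]]'
python3 -c "
from h import *
todo(.5662,-.0065,.104,0)
w=manip.get_image('wrist'); cv2.imwrite('pics/w3.png',w['img'])"
```

```text
time: 11.35
eef_pos: [0.5678, -0.0066, 0.1057]
orientation: [3.135, -0.002, 0.36]
contact_force: [-1.9, -0.0, 0.7]
grip_width: 0.0341
t 11.35 tool units [-0.06 -0.03  0.07] rotvec [ 0.3 -0.2 20.6] q6 1.07 F [-1.9 -0.   0.7] T [-0.05  0.3   0.07] pos [ 0.5678 -0.0066  0.1057] yaw 20.6
```

View pics/w3.png

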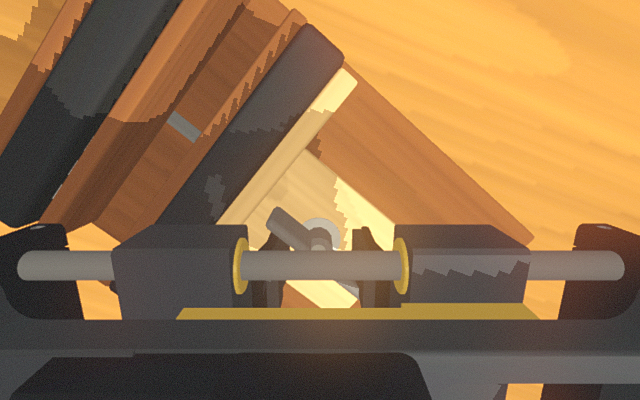

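The wrist view shows the wing tip at (277,213), now about square to the fence, with the left finger at (265,260) pushing it and the hub between the fingers. The nut is at about 4.7 rad, as planned. I'll go on with stroke 1.

```bash
python3 -m handwheel '[[34,-0.04,-0.02,0.06,0.2,-0.2,9],[34,0,0,0.02,0,0,9],[34,0,0,0.02,0,0,9],[34,0,0,0.02,0,0,9],[34,0,0,0.02,0,0,9],[34,0,0,0,0,0,0]]'
python3 -c "
from h import *
todo(.5662,-.0065,.19,210)"
```

```text
time: 12.15
eef_pos: [0.5672, -0.0059, 0.1059]
orientation: [3.14, -0.002, -0.44]
contact_force: [-0.5, -0.4, 0.5]
grip_width: 0.0341
t 12.15 tool units [-0.02  0.04 -3.36] rotvec [-1.000e-01 -2.000e-01  1.248e+02] q6 1.86 F [-0.5 -0.4  0.5] T [0.1  0.06 0.04] pos [ 0.5672 -0.0059  0.1059] yaw -25.2
```

```bash
python3 -m handwheel '[[34,0,0,0,0,0,-6],[34,0,0,-0.6,0,0,0],[34,0,0,-0.7,0,0,0],[34,0,0,-0.5,0,0,0],[34,0,0,-0.2,0,0,-10],[34,0,0,0,0,0,-10],[34,0,0,0,0,0,-10],[34,0,0,0,0,0,-10],[34,0,0,0,0,0,-10],[34,0,0,0,0,0,-10],[34,0,0,0,0,0,-10],[34,0,0,0,0,0,-10]]'
python3 -m handwheel '[[34,0,0,0,0,0,-10],[34,0,0,0,0,0,-10],[34,0,0,0,0,0,-10],[34,0,0,0,0,0,-10],[34,0,0,0,0,0,-10],[34,0,0,0,0,0,-10],[34,0,0,0,0,0,-10],[34,0,0,0,0,0,-10],[34,0,0,0,0,0,-10],[34,0,0,0,0,0,-10],[34,0,0,0,0,0,0]]'
python3 -c "
from h import *
todo(.5662,-.0065,.105,180)
w=manip.get_image('wrist'); cv2.imwrite('pics/w4.png',w['img'])"
```

```text
time: 13.65
eef_pos: [0.573, -0.0067, 0.1736]
orientation: [3.121, -0.004, 1.117]
contact_force: [-0.4, -0.1, -0.3]
grip_width: 0.0341
time: 15.02
eef_pos: [0.5769, -0.0074, 0.1876]
orientation: [3.141, 0.037, 2.919]
contact_force: [0.5, 0.5, 0.2]
grip_width: 0.0341
t 15.025 tool units [ 0.55 -0.06  3.29] rotvec [ -0.2   2.1 -12.7] q6 -1.5 F [0.5 0.5 0.2] T [ 0.11 -0.1  -0.01] pos [ 0.5769 -0.0074  0.1876] yaw 167.3
```

View pics/w4.png

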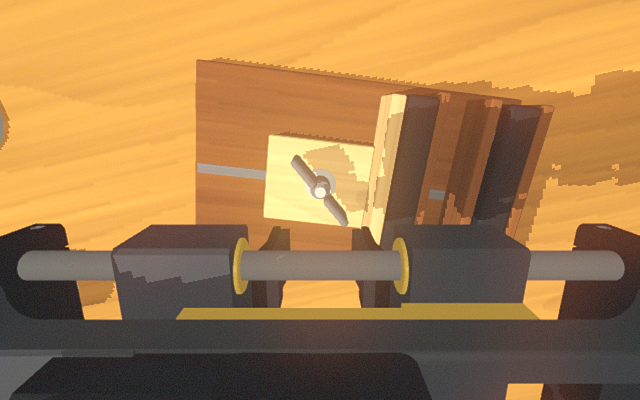

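The nut is in view, hub (321,189), tips (295,158) and (346,222). Remote and fence are unchanged. I'll measure the wing angle next.

Run:
```python
from h import *
w=manip.get_image("wrist")
t=cast(w,[(295,158),(346,222)],.058); print(t,t.mean(0),np.linalg.norm(t[0]-t[1]),"ang",np.degrees(np.arctan2(*(t[1]-t[0])[::-1])),"hub",cast(w,[(321,189)],.055))
```

```text
[[ 0.53736629 -0.01696115]
 [ 0.59214032  0.00844505]] [ 0.56475331 -0.00425805] 0.06037937833841759 ang 24.883589022847406 hub [[ 0.56404952 -0.0042909 ]]
```

```bash
python3 -m handwheel '[[34,0.3,0,0.3,0,1.5,-8],[34,0.15,-0.06,0.6,0,0.6,-4],[34,0,0,0.2,0,0,0]]'
python3 -c "
from h import *
todo(.5658,-.006,.105,180)"
```

```text
time: 15.5
eef_pos: [0.5666, -0.0071, 0.1607]
orientation: [-3.138, 0.001, 3.123]
contact_force: [-0.5, 1.1, 0.8]
grip_width: 0.0339
t 15.5 tool units [0.04 0.05 2.23] rotvec [-0.2  0.1 -1.1] q6 -1.7 F [-0.5  1.1  0.8] T [ 0.14 -0.14  0.03] pos [ 0.5666 -0.0071  0.1607] yaw 178.9
```

```bash
python3 -m handwheel '[[34,0.03,0.03,0.6,0,0,0],[34,0,0,0.6,0,0,0],[34,0,0,0.6,0,0,0],[34,0,0,0.15,0,0,0]]'
python3 -c "
from h import *
todo(.5658,-.006,.105,180)"
```

```text
time: 16.0
eef_pos: [0.5661, -0.0063, 0.1088]
orientation: [-3.138, 0.002, 3.117]
contact_force: [-0.3, 0.1, -0.1]
grip_width: 0.034
t 16.0 tool units [0.01 0.01 0.15] rotvec [-0.2  0.1 -1.4] q6 -1.69 F [-0.3  0.1 -0.1] T [ 0.14 -0.15  0.03] pos [ 0.5661 -0.0063  0.1088] yaw 178.6
```

```bash
python3 -m handwheel '[[34,0,0,0.15,0,0,9],[34,0,0,0.04,0,0,9],[34,0,0,0.04,0,0,9],[34,0,0,0.04,0,0,9],[34,0,0,0.04,0,0,9]]'
python3 -c "
from h import *
todo(.5658,-.006,.105,23)"
```

```text
time: 16.62
eef_pos: [0.5664, -0.0057, 0.1002]
orientation: [-3.141, 0.002, 2.306]
contact_force: [-0.4, 1.4, 1.4]
grip_width: 0.0341
t 16.625 tool units [ 0.01 -0.03 -0.19] rotvec [1.000e-01 1.000e-01 1.091e+02] q6 -0.88 F [-0.4  1.4  1.4] T [ 0.24 -0.03  0.  ] pos [ 0.5664 -0.0057  0.1002] yaw 132.1
```

```bash
python3 -m handwheel '[[34,0,-0.02,-0.12,0,0,9],[34,0,0,0.02,0,0,9],[34,0,0,0.02,0,0,9],[34,0,0,0.02,0,0,9]]'
python3 -c "
from h import *
todo(.5658,-.006,.105,23)"
```

```text
time: 17.12
eef_pos: [0.5666, -0.0052, 0.1019]
orientation: [3.14, 0.001, 1.655]
contact_force: [-0.8, -0.0, 1.2]
grip_width: 0.0338
t 17.125 tool units [-0.03 -0.03 -0.12] rotvec [ 0.1  0.  71.9] q6 -0.23 F [-0.8 -0.   1.2] T [ 0.02  0.03 -0.03] pos [ 0.5666 -0.0052  0.1019] yaw 94.9
```

```bash
python3 -m handwheel '[[34,-0.02,-0.02,-0.08,0,0,9],[34,0,0,0.01,0,0,9],[34,0,0,0.01,0,0,9],[34,0,0,0.01,0,0,9],[34,0,0,0.01,0,0,9]]'
python3 -m handwheel '[[34,0,0,0.01,0,0,6],[34,0,0,0,0,0,4]]'
python3 -c "
from h import *
todo(.5658,-.006,.105,23)"
```

```text
time: 17.75
eef_pos: [0.5672, -0.0052, 0.1036]
orientation: [3.139, -0.002, 0.842]
contact_force: [-1.7, -0.2, 1.7]
grip_width: 0.0341
time: 18.0
eef_pos: [0.5672, -0.0052, 0.1035]
orientation: [3.139, -0.002, 0.66]
contact_force: [-1.6, 0.9, -0.0]
grip_width: 0.0341
t 18.0 tool units [-0.07 -0.01 -0.06] rotvec [ 0.1 -0.1 14.8] q6 0.76 F [-1.6  0.9 -0. ] T [-0.    0.14 -0.01] pos [ 0.5672 -0.0052  0.1035] yaw 37.8
```

Approaching the stop slowly, watching the torque.

```bash
python3 -m handwheel '[[34,-0.04,0,-0.03,0,0,4],[34,0,0,0,0,0,4]]' | sed -n 2,4p
python3 -c "
from h import *
todo(.5658,-.006,.105,23)"
for i in 1 2; do python3 -m handwheel '[[34,0,0,0,0,0,2.5]]' | sed -n 2,4p
python3 -c "
from h import *
todo(.5658,-.006,.105,23)"; done
```

```text
eef_pos: [0.5671, -0.0058, 0.1045]
orientation: [3.139, -0.004, 0.516]
contact_force: [-0.1, -0.5, 0.7]
t 18.25 tool units [-0.05 -0.02 -0.02] rotvec [ 0.1 -0.2  6.5] q6 0.91 F [-0.1 -0.5  0.7] T [-0.11  0.05 -0.01] pos [ 0.5671 -0.0058  0.1045] yaw 29.5
eef_pos: [0.5671, -0.0058, 0.1044]
orientation: [3.139, -0.003, 0.47]
contact_force: [-0.2, -0.1, -0.1]
t 18.375 tool units [-0.05 -0.02 -0.02] rotvec [ 0.1 -0.2  3.9] q6 0.95 F [-0.2 -0.1 -0.1] T [0.02 0.15 0.09] pos [ 0.5671 -0.0058  0.1044] yaw 26.9
eef_pos: [0.5672, -0.0058, 0.1044]
orientation: [3.139, -0.003, 0.425]
contact_force: [-1.2, -0.1, 0.4]
t 18.5 tool units [-0.05 -0.02 -0.02] rotvec [ 0.1 -0.2  1.3] q6 1.0 F [-1.2 -0.1  0.4] T [0.05 0.15 0.02] pos [ 0.5672 -0.0058  0.1044] yaw 24.3
```

```bash
for i in 1 2 3 4; do python3 -m handwheel '[[34,0,0,0,0,0,2]]' | sed -n 2,2p
python3 -c "
from h import *
todo(.5658,-.006,.105,23)"; done
```

```text
eef_pos: [0.5671, -0.0058, 0.1044]
t 18.625 tool units [-0.05 -0.01 -0.02] rotvec [ 0.1 -0.2 -0.8] q6 1.03 F [-0.4  0.4 -0.6] T [0.01 0.1  0.05] pos [ 0.5671 -0.0058  0.1044] yaw 22.2
eef_pos: [0.5671, -0.0058, 0.1044]
t 18.75 tool units [-0.05 -0.01 -0.02] rotvec [ 0.1 -0.2 -2.9] q6 1.07 F [-1.4  0.3  0.2] T [-0.01  0.14  0.06] pos [ 0.5671 -0.0058  0.1044] yaw 20.1
eef_pos: [0.5671, -0.0058, 0.1044]
t 18.875 tool units [-0.05 -0.01 -0.03] rotvec [ 0.1 -0.2 -5. ] q6 1.11 F [-1.1  0.3  2.1] T [0.04 0.12 0.14] pos [ 0.5671 -0.0058  0.1044] yaw 18.0
eef_pos: [0.5671, -0.0058, 0.1044]
t 19.0 tool units [-0.05 -0.   -0.02] rotvec [ 0.1 -0.2 -7.1] q6 1.14 F [-0.7  0.4  0. ] T [0.01 0.2  0.71] pos [ 0.5671 -0.0058  0.1044] yaw 15.9
```

```bash
python3 -m handwheel '[[34,0,0,0,0,0,2]]' | sed -n 2,2p
python3 -c "
from h import *
todo(.5658,-.006,.105,23)"
python3 -m handwheel '[[34,0,0,0,0,0,1.5]]' | sed -n 2,2p
python3 -c "
from h import *
todo(.5658,-.006,.105,23)"
```

```text
eef_pos: [0.567, -0.0058, 0.1044]
t 19.125 tool units [-0.05 -0.   -0.02] rotvec [ 0.1 -0.1 -9.1] q6 1.18 F [-1.4  0.3  0.9] T [-0.01  0.27  1.51] pos [ 0.567  -0.0058  0.1044] yaw 13.9
eef_pos: [0.567, -0.0058, 0.1045]
t 19.25 tool units [-0.05 -0.   -0.02] rotvec [  0.2  -0.1 -10.5] q6 1.21 F [-1.2 -0.5  0.6] T [0.04 0.2  2.17] pos [ 0.567  -0.0058  0.1045] yaw 12.5
```

The yaw torque climbs to 2.2 N m against 0.03 N m of drag, so this is the hard stop. I'll back off, lift and check.

```bash
python3 -m handwheel '[[34,0,0,0,0,0,-6],[34,0,0,0,0,0,-8],[34,0,0,-0.6,0,0,0],[34,0,0,-0.9,0,0,0],[34,0,0,-0.9,0,0,0],[34,0,0,-0.9,0,0,-8],[34,0,0,0,0,0,-10],[34,0,0,0,0,0,-10],[34,0,0,0,0,0,-10],[34,0,0,0,0,0,0]]'
python3 - <<'E'
from h import *
w=manip.get_image("wrist"); cv2.imwrite("pics/w5.png",w["img"]); todo(.5658,-.006,.2,71)
E
```

```text
time: 20.5
eef_pos: [0.5704, -0.0061, 0.1992]
orientation: [3.127, -0.007, 1.108]
contact_force: [0.2, -0.2, -0.2]
grip_width: 0.0338
t 20.55 tool units [-0.08 -0.17 -0.03] rotvec [ 0.9 -0.4 -7.6] q6 0.31 F [-0.4  0.2  0.1] T [-0.02 -0.02 -0.02] pos [ 0.5706 -0.0061  0.1993] yaw 63.4
```

View pics/w5.png

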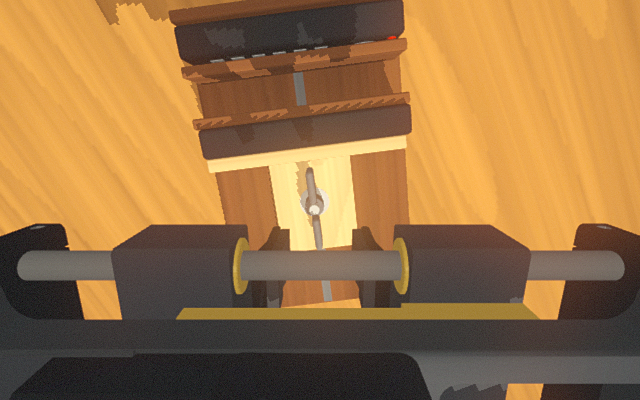

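```bash
python3 -c "
from plant import manip
print(manip.sign_off())"
```

```text
the job is handed in; nothing more can be done
None
```

I closed the fence on the remote, tightened the wing nut to its stop, and handed the job in at about 20.6 s of the 61 s allowed.

- **Fence:** I pushed it with both open fingers, one on each side of the nut. It slid at about 7 N, then stopped with the push rising to about 16 N. The last picture shows the remote standing between the fence and divider with no visible gap. The fence had moved about 26–28 mm, against 25 mm expected from the pictures, so the two agree to within about 3 mm.
- **Nut:** I turned it clockwise in two strokes with the two fingertips, through about 240° in all. It stopped hard, with the yaw torque rising to about 2.2 N m. In the last picture the wings are square to the fence to within about 1°.
- **Disagreement:** two estimates of the nut's axis differed by about 3 mm between cameras, and I used a value in between.
- **At hand-in:** the fingers were lifted clear, about 70 mm above the nut. The other remote looked unmoved in the last wrist pictures. I took no final picture of the torch, coaster or tin, but the arm never went low near them.

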